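# Check a dollhouse table pedestal and find its blind hole

## Task

Check the little table pedestal that lies between the caliper's jaws: slide the caliper gently shut until both jaws press on its two ends, then back the sliding jaw off about a centimetre. Take the pedestal out and feel for the blind hole in one of its ends with the caliper's depth rod, turning it end for end if the first end proves solid, until the rod has gone well into the hole, most of the way to the bottom. Finish still holding the pedestal in the gripper, steady and upright with the hole facing up, clear above everything on the bench (do not put it down or let go); leave the second, waiting pedestal and the bookcase, kettle, sled and file where they are.

Things in the scene. Friction and masses are not known exactly. Their poses are not given: they have to be found in the camera images.
- stand: fixed wooden stand holding a 100 mm steel caliper jaws-up. Origin on the bench below the beam; y runs along the beam from the fixed jaw to the depth rod, z up. Board 8 mm thick, x -35 to 115, y -98 to 82 mm. Beam 3.5 mm thick, 24 to 39 mm up, ends at y 82 mm. The pedestal lies over the beam, along y, on a rest 14 mm wide, top 40 mm up.
- fixed_jaw_face (a point): fixed jaw of the caliper, a blade 4 mm thick that stands from 40 to 70 mm above the bench. Point in the middle of its measuring face, 52 mm above the bench, which looks along the stand's +y; the blade lies up to 14 mm behind the face.
- jaw_face (a point): sliding jaw, fixed to the carriage: the same blade, facing the fixed jaw. Point in the middle of its measuring face, 52 mm above the bench; blade up to 14 mm behind the face, towards the stand's +y.
- slider (a joint): caliper reading in m: the gap between the two jaw faces, 0 shut, 0.088 the widest, 0.072 to 0.084 at the start. It moves along the stand's y with about 4 N of friction and stays where it is left; with the pedestal between the jaws it reads 0.060.
- slider_grip (a point): where to pinch the caliper's carriage, a block 14 mm thick across the stand's x, 52 mm long along y, 18 to 50 mm above the bench, free on both sides; the point is midway across it, 43 mm above the bench, 28 mm from the sliding jaw's face towards the stand's +y.
- rod_tip (a point): tip of the caliper's depth rod, 4 mm wide and 3 mm high, level, 32 mm above the bench, pointing along the stand's +y. It sticks out past the end of the beam by as much as the caliper reads (64 mm when it reads 0.064) and is part of the carriage: pushed end-on with more than about 4 N it slides back with it.
- post_a_mid (a point): centre of one of two alike table pedestals: squared basswood, 24 x 24 x 60 mm, 15 g, with a round blind hole 12 mm wide, 20 mm deep in the middle of ONE end. y axis along its length, z up at the start; whether the hole is at its +y or -y end is not told: find it. Either pedestal may be the one between the caliper's jaws, 40 mm above the bench; the other waits on a second rest, 90 mm towards the stand's +x.
- post_a: the same pedestal as post_a_mid, origin at the middle of its underside (12 mm below post_a_mid at the start)
- post_b_mid (a point): the other pedestal, the same in shape and size: see post_a_mid.
- post_b: the same pedestal as post_b_mid, origin at the middle of its underside (12 mm below post_b_mid at the start)
- bookcase: unfinished basswood bookcase, 154 x 91 x 30 mm, loose, lying on its back; origin at the middle of its underside, x along its height. Leave alone.
- kettle: copper kettle miniature, 50 mm wide, 59 mm tall with its handle, loose; origin at the middle of its underside, spout to its +x (41 mm). Leave alone.
- sled: red toy sled, 110 x 48 x 26 mm, loose; origin at the middle of its underside, x along its length. Leave alone.
- file: steel flat file with a wooden handle, 230 mm long, 19 mm wide, 16 mm high, loose; origin on the bench, the blade's tip 130 mm towards its +x, handle's end 100 mm towards -x. Leave alone.
Things that resemble listed ones, but are neither listed nor needed, are in the scene too. Leave any green, purple or turquoise look-alike of the post_b alone.

How it is judged (in metres and radians):
On the way, in this order (a step that is already met when the one before it is completed fails the run):
1. the caliper is shut on the pedestal: both jaws press on its ends with more than 0.5 N ((contact force between each of slider_c0, stand_c0 and post_a above 0.5 N or contact force between each of slider_c0, stand_c0 and post_b above 0.5 N)), for 0.05 s.
2. the sliding jaw is backed off to a reading above 64 mm, clear of the pedestal, which still lies on its rest (((value of joint slider above 0.064 m and contact force between slider_c0 and post_a below 0.1 N and x of post_a_mid in the frame of stand below 0.02 m and z of post_a_mid in the frame of stand below 0.058 m) or (value of joint slider above 0.064 m and contact force between slider_c0 and post_b below 0.1 N and x of post_b_mid in the frame of stand below 0.02 m and z of post_b_mid in the frame of stand below 0.058 m))), for 0.1 s.
3. the held pedestal's blind hole is on the depth rod, the rod more than 10 mm deep in it (((y of rod_tip in the frame of post_a_mid between 0 and 0.02 m and x of rod_tip in the frame of post_a_mid between -0.006 and 0.006 m and z of rod_tip in the frame of post_a_mid between -0.006 and 0.006 m and contact force between the fingers and post_a above 0.5 N) or (y of rod_tip in the frame of post_b_mid between -0.02 and 0 m and x of rod_tip in the frame of post_b_mid between -0.006 and 0.006 m and z of rod_tip in the frame of post_b_mid between -0.006 and 0.006 m and contact force between the fingers and post_b above 0.5 N))), for 0.1 s.
At the end, for the whole second after the job is handed in: the measured pedestal is held by the fingers (more than 1 N), still, its hole facing up within 15 degrees, its centre more than 110 mm above the bench (higher than everything there), touching nothing of the stand; the other pedestal lies on its waiting rest, moved less than 20 mm (((angle between post_a_mid's own y axis and vertical below 0.26 rad and height (world z) of post_a_mid above 0.11 m and contact force between the fingers and post_a above 1 N and linear speed of post_a below 0.03 m/s and contact force between post_a and stand below 0.1 N and distance of post_b_mid from where it was at the start of the episode below 0.02 m and x of post_b_mid in the frame of stand above 0.06 m) or (angle between post_b_mid's own y axis and vertical above 2.8816 rad and height (world z) of post_b_mid above 0.11 m and contact force between the fingers and post_b above 1 N and linear speed of post_b below 0.03 m/s and contact force between post_b and stand below 0.1 N and distance of post_a_mid from where it was at the start of the episode below 0.02 m and x of post_a_mid in the frame of stand above 0.06 m))); the arm keeps its last pose, push and grip.
It fails at once if the caliper is forced on the soft wood (more than 40 N) (contact force between slider_c0 and post_a above 40 N or contact force between slider_c0 and post_b above 40 N).
It fails at once if the bookcase is pushed away (more than 30 mm) (distance of bookcase from where it was at the start of the episode above 0.03 m).
It fails at once if the kettle is pushed away (more than 30 mm) (distance of kettle from where it was at the start of the episode above 0.03 m).
It fails at once if the sled is pushed away (more than 30 mm) (distance of sled from where it was at the start of the episode above 0.03 m).
It fails at once if the file is pushed away (more than 30 mm) (distance of file from where it was at the start of the episode above 0.03 m).
It also fails if it takes over 67 s, if anything falls off the work surface, if the arm or the gripper's body presses on something with over 40 N, if the wrist force passes 120 N, or if a joint passes its speed limit or range.

## Robot

A 6-joint arm with a two-finger parallel gripper is mounted at the origin on the work surface. World frame = base frame: x ahead of the robot, y to its left, z up, the work surface at z = 0. Lengths are in mm, angles in rad, forces in N, time in s.
With the tool pointing down it reaches from about 350 to 775 mm from the base axis. Payload 7.3 kg.
Tool frame: the origin (TCP) lies midway between the tips of the shut fingers; the grasp point (between the pads) lies 19 mm behind it (robot.grip_point_offset is the z of the grasp point in the tool frame, in mm); z points along the fingers, y is the line along which they close (so a half turn about z gives the same grasp; the last joint's range is limited). The gripper opens to 92 mm and grips with 3 to 60 N. Pads are 19 mm wide; open, the fingers measure 130 mm over their backs; the gripper's body (75 mm by 190 mm) begins 47 mm behind the grasp point.
Start: joints at [1.113, 0.342, 1.524, -0, 1.275, -0.146], TCP at [161.041, 499.711, 226.741] pointing down, gripper open.
Joint ranges: [-2.53, 2.53], [-0.77, 2.02], [0.04, 2.7], [-1, 4.14], [0.28, 2.66], [-3.11, 3.11]. Speed limits (rad/s): [2.57, 2.57, 3.14, 3.14, 3.14, 3.14].

## Interface

Orientations are given as a rotation vector (axis times angle).
In Python, from plant import telemetry, get_image, finish_job, robot gives the robot as it stands.
- The arm moves only by the shell command python3 -m creep 'ROWS' [OPENING] [FORCE]. ROWS is text: rows parted by semicolons, each of 6 numbers parted by spaces: the shift along the world's x, y, z in units of 60 mm (1.0 is 60 mm), then the turn, a rotation vector about the world's x, y, z in units of 10 degrees (1.0 is 10 degrees). In form: tx ty tz ax ay az; .... A call has 1 to 8 rows; each row shifts and turns the commanded pose from where the row before left it; what a row does not reach is not made up. A row lasts 1/8 s, in which the tool goes at most 62.5 mm and 10.7 degrees, less where a joint would pass 70% of its speed; a pose out of reach is approached as far as the arm can. A call is refused whole if a number of a shift passes 1 or a number of a turn 1, either way. A call with a gripper value outside its range is refused whole. OPENING is the opening, from 0 (shut) to 1 (fully open), set as the call begins (- or left out, the last holds). The fingers move at their own pace and stop on an object; FORCE is the grip in N (left out, the last holds). Time passes only in rows, so rows that do not move let the fingers close. It gives the time, the measured TCP pose, the force, the opening and the grip force at its end, in the units of the state.
- telemetry.observe(): the state, without advancing time (a new reading comes with each control period).
- get_image(name): name is "scene" or "top" or "wrist"; returns a dict with "pixels" (480x640x3 uint8, blue, green, red), "fx", "fy", "cx", "cy" (pixels), "eye" and "rotation" of the camera in the world. Camera axes: x right, y down, z forward; pixel columns grow to the right and rows downward; lengths in mm; the calibration is good to about 2 mm. A picture is of the moment at which its call begins. There is no depth.
- finish_job(): hands the job in; it is judged then, once.
The state is a dict: "time_s": time; "q": joint angles; "dq": joint speeds; "effort": joint torques, N m; "eef_pos": TCP position; "eef_rot": TCP orientation; "contact_force": force on the tool from outside, world axes, zero at the start; "moment": the same for the moment, N m; "finger_gap": finger opening in mm; "finger_force": force on a finger pad.
Only numpy, scipy, OpenCV 4.12 (cv2) and the standard library are available. Lean on these libraries where they do the work, as an engineer would, in place of code of your own. Each camera call takes 0.05 s, during which the arm holds its last target. There are 200 camera calls.

## Working session

There is one attempt and no reset: what is moved stays moved. The work goes in short steps, Python scripts to look and compute and a shell command to move; the robot and the scene stay as the last step left them, time stands still between calls to the robot, and variables do not carry over. Pictures are saved under pics/ and viewed, at most 10 in all, crops included, and the job is handed in when it is done.

```bash
ls; mkdir -p pics; python3 - <<'E'
from plant import telemetry,get_image,robot
import cv2,numpy as np
s=telemetry.observe();print({k:np.round(v,3).tolist() for k,v in s.items()}, robot.grip_point_offset)
for n in("scene","top"):
    g=get_image(n);cv2.imwrite(f"pics/{n}0.png",g["pixels"]);print(n,g["fx"],g["fy"],g["cx"],g["cy"],np.round(g["eye"],1),np.round(g["rotation"],4).tolist())
E
```

```text
pics
{'time_s': 0.0, 'q': [1.113, 0.343, 1.525, 0.0, 1.275, -0.146], 'dq': [0.0, -0.001, 0.001, 0.001, -0.001, 0.001], 'effort': [0.001, -43.123, -24.423, 0.072, 0.056, -0.0], 'eef_pos': [160.851, 499.325, 226.039], 'eef_rot': [-0.488, -3.103, 0.002], 'contact_force': [-0.105, 0.283, -1.139], 'moment': [0.01, -0.002, 0.044], 'finger_force': 0.0, 'finger_gap': 91.748} -18.8
scene 546.9150382385202 546.9150382385202 321.0576088606075 240.72213494153172 [1206.6  125.   979.6] [-1.67, -2.0138, 0.6929]
top 520.4777496504316 520.4777496504316 320.3228863260184 235.83465267132334 [ 418.5    9.6 1184.2] [-2.2119, 2.1449, -0.14]
```

View pics/top0.png

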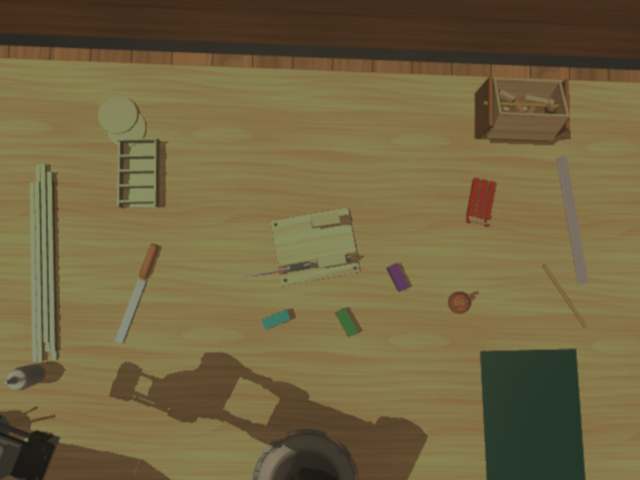

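View pics/scene0.png

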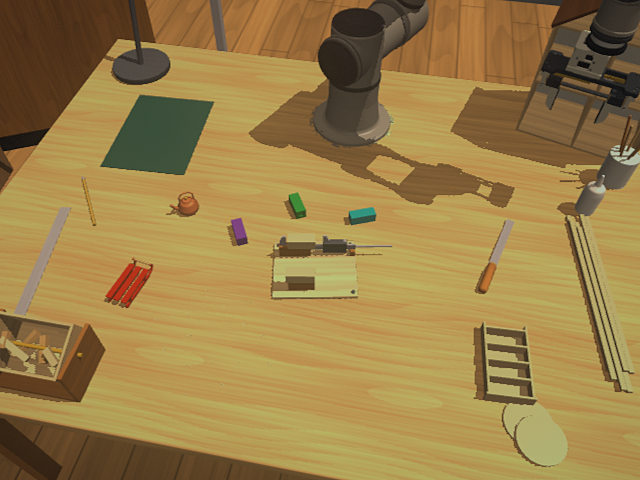

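The top view shows the stand's board with corners near (272,220), (348,209), (358,270) and (282,285). The caliper runs along its lower edge, with the rod pointing left to (245,276). One pedestal is in the jaws near (333,260) and the other waits near (327,220). The purple (398,277), green (347,322) and teal (276,319) blocks are look-alikes. I'll confirm this in an enlarged crop.

```bash
python3 - <<'E'
import cv2,numpy as np
a=cv2.imread("pics/top0.png")[200:295,235:370];b=cv2.imread("pics/scene0.png")[225:305,262:402]
a=cv2.resize(a,None,fx=5.7,fy=5.7,interpolation=cv2.INTER_CUBIC)
cv2.imwrite("pics/c1.png",cv2.convertScaleAbs(a,alpha=1.5))
b=cv2.resize(b,None,fx=5.7,fy=5.7,interpolation=cv2.INTER_CUBIC)
cv2.imwrite("pics/c2.png",cv2.convertScaleAbs(b,alpha=1.5))
E
```

```text
(no output)
```

View pics/c1.png

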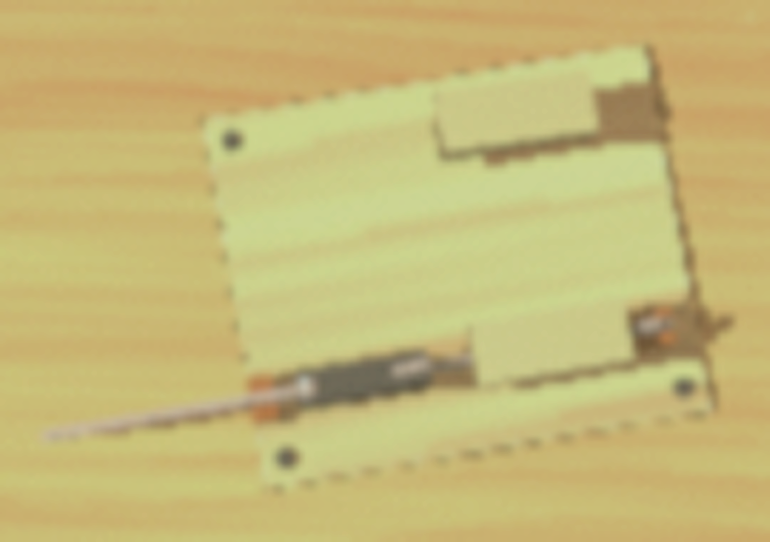

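View pics/c2.png

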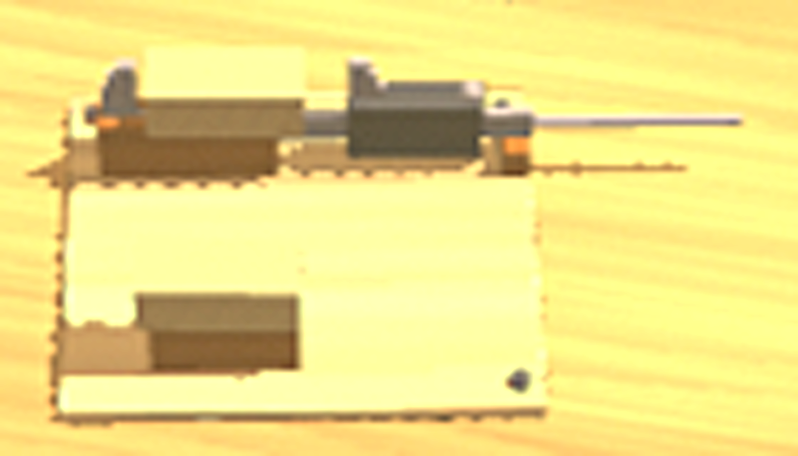

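The bare-wood pedestal in the caliper spans about (470–637, 305–385) in the top crop. The other bare one lies at the far edge, (435–600, 75–155). The coloured blocks are off the stand, so they are only look-alikes. Next I'll fit the stand pose.

```bash
cat > h.py <<'E'
import numpy as np,cv2
from scipy.spatial.transform import Rotation as R
from plant import get_image,telemetry
def cam(n,px=None):
    g=get_image(n); return g
def ray(g,p,z):
    d=R.from_rotvec(np.ravel(g["rotation"])).as_matrix() if np.size(g["rotation"])==3 else np.array(g["rotation"])
    v=d@np.array([(p[0]-g["cx"])/g["fx"],(p[1]-g["cy"])/g["fy"],1]);e=np.array(g["eye"]);return e+v*(z-e[2])/v[2]
def fit(S,W):
    S=np.array(S,float);W=np.array(W)[:,:2];a=S-S.mean(0);b=W-W.mean(0)
    th=np.arctan2((a[:,0]*b[:,1]-a[:,1]*b[:,0]).sum(),(a*b).sum());c,s=np.cos(th),np.sin(th);M=np.array([[c,-s],[s,c]])
    o=W.mean(0)-M@S.mean(0);return th,o,M,W-(S@M.T+o)
E
python3 - <<'E'
from h import *
g=cam("top");s=cam("scene")
T=lambda x,y,z:ray(g,(235+(x+.5)/5.7-.5,200+(y+.5)/5.7-.5),z)
C=lambda x,y,z:ray(s,(262+(x+.5)/5.7-.5,225+(y+.5)/5.7-.5),z)
th,o,M,r=fit([(115,82),(115,-98),(-35,-98),(-35,82)],[T(203,120,8),T(650,45,8),T(713,410,8),T(268,487,8)])
print("top",th,o,r.round(1).tolist())
L=lambda w:((w[:2]-o)@M).round(1).tolist()
print("rod top",L(T(45,436,33)),"rod scene",L(C(740,121,33)))
print("post",[L(T(*p,64)) for p in((472,325),(632,305),(637,358),(480,385))])
print("post2",[L(T(*p,64)) for p in((433,95),(592,72),(600,133),(443,157))])
print("carriage top", [L(T(*p,50)) for p in((298,375),(425,352),(432,390),(305,410))])
print("scene board",[L(C(*p,8)) for p in((545,410),(58,412))])
print("scene post top near",[L(C(*p,64)) for p in((303,100),(145,98),(305,50),(143,48))])
E
```

```text
top 0.20173872270864693 [478.43002213  -5.50281308] [[-0.9, 0.7], [-0.8, -0.8], [0.6, 0.7], [1.1, -0.6]]
rod top [-0.5, 161.5] rod scene [0.9, 163.5]
post [[11.9, -7.2], [9.1, -68.3], [-11.0, -66.6], [-11.0, -6.4]]
post2 [[100.9, -7.6], [99.4, -69.0], [75.8, -67.9], [76.8, -7.3]]
carriage top [[5.2, 61.0], [5.6, 11.8], [-9.1, 11.6], [-8.4, 60.6]]
scene board [[116.0, 82.6], [114.7, -96.8]]
scene post top near [[13.5, -5.6], [11.9, -64.8], [-10.8, -4.5], [-12.3, -66.0]]
```

```bash
python3 -m creep '.43 -.65 0 0 0 -.5;.43 -.65 0 0 0 -.5;.43 -.65 0 0 0 -.5;.43 -.65 0 0 0 -.5;.43 -.65 0 0 0 -.5;.43 -.65 0 0 0 -.5' 1 20; python3 -m creep '.43 -.65 0 0 0 -.5;.43 -.65 0 0 0 -.5;.43 -.65 0 0 0 -.5;.43 -.65 0 0 0 -.5;.43 -.65 0 0 0 -.5;.43 -.65 0 0 0 -.55;0 0 0 0 0 0' 
cat >> h.py <<'E'
O=np.array([478.4,-5.5]);TH=.2017;MM=np.array([[np.cos(TH),-np.sin(TH)],[np.sin(TH),np.cos(TH)]])
def st(p=None):
    s=telemetry.observe();m=R.from_rotvec(s["eef_rot"]).as_matrix();p=np.array(s["eef_pos"])
    print("t",round(s["time_s"],2),"tcp",p.round(1),"stand",((p[:2]-O)@MM).round(1),"toolY",m[:,1].round(3),"toolZ",m[:,2].round(3),"F",np.round(s["contact_force"],1),"gap",round(s["finger_gap"],1),"ff",round(s["finger_force"],1),"q6",round(s["q"][5],2))
E
python3 -c "from h import *;st()"
```

```text
time_s: 0.95
eef_pos: [316.4, 264.4, 226.8]
eef_rot: [1.278, 2.87, 0.0]
contact_force: [0.1, -0.2, -0.0]
finger_gap: 91.8
finger_force: 0.0
time_s: 1.82
eef_pos: [471.8, 29.4, 226.3]
eef_rot: [1.99, 2.431, -0.0]
contact_force: [-0.1, 1.1, -0.7]
finger_gap: 91.7
finger_force: 0.0
t 1.82 tcp [471.8  29.4 226.3] stand [ 0.6 35.5] toolY [ 0.98   0.197 -0.   ] toolZ [-0. -0. -1.] F [-0.1  1.1 -0.7] gap 91.7 ff 0.0 q6 -0.3
```

```bash
python3 -m creep '0 0 -.8 0 0 0;0 0 -.8 0 0 0;0 0 -.6 0 0 0;0 0 0 0 0 0'; python3 - <<'E'
from h import *
st();print(np.round(telemetry.observe()["q"],3))
g=cam("wrist");cv2.imwrite("pics/w1.png",g["pixels"])
E
```

```text
time_s: 2.33
eef_pos: [468.2, 32.7, 92.9]
eef_rot: [-1.98, -2.433, 0.005]
contact_force: [0.2, 0.4, 0.8]
finger_gap: 92.0
finger_force: 0.0
t 2.33 tcp [468.2  32.7  92.9] stand [-2.3 39.4] toolY [ 0.979  0.203 -0.006] toolZ [-0.006  0.001 -1.   ] F [0.2 0.4 0.8] gap 92.0 ff 0.0 q6 -0.3
[-0.094  0.408  1.849  0.     0.89  -0.299]
```

View pics/w1.png

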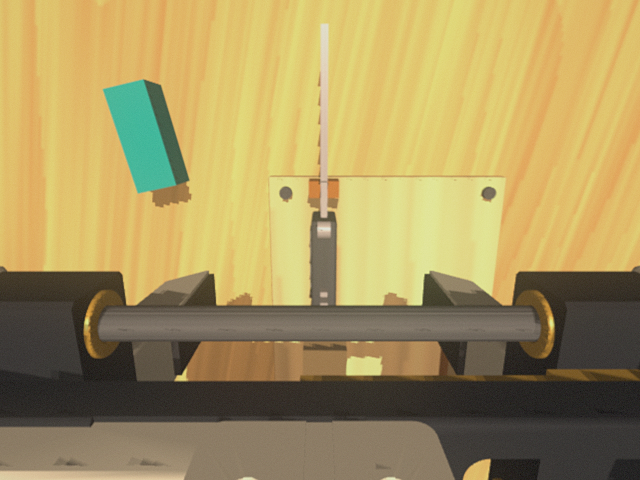

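The wrist view shows the carriage at column 323, centred between the fingers, with the rod running up the picture to (324,25). I'll descend onto it.

```bash
python3 -m creep '0 0 -.4 0 0 0;0 0 -.4 0 0 0;0 0 -.3 0 0 0;0 0 0 0 0 0;0 0 0 0 0 0'; python3 -c "from h import *;st()"
```

```text
time_s: 3.0
eef_pos: [471.8, 31.8, 30.3]
eef_rot: [1.983, 2.434, 0.003]
contact_force: [-0.2, -1.0, 0.5]
finger_gap: 91.7
finger_force: 0.0
t 3.0 tcp [471.8  31.8  30.3] stand [ 1.  37.9] toolY [0.979 0.202 0.003] toolZ [ 0.003 -0.    -1.   ] F [-0.2 -1.   0.5] gap 91.7 ff 0.0 q6 -0.3
```

```bash
python3 -m creep '0 0 -.1 0 0 0;0 0 0 0 0 0;0 0 0 0 0 0;0 0 0 0 0 0;0 0 0 0 0 0;0 0 0 0 0 0;0 0 0 0 0 0' .1 25; python3 -c "from h import *;st()"
```

```text
time_s: 3.88
eef_pos: [470.6, 31.7, 22.7]
eef_rot: [1.985, 2.435, 0.0]
contact_force: [-0.4, 0.0, -0.3]
finger_gap: 26.6
finger_force: 0.0
t 3.88 tcp [470.6  31.7  22.7] stand [-0.1 38. ] toolY [0.979 0.202 0.   ] toolZ [ 0. -0. -1.] F [-0.4  0.  -0.3] gap 26.6 ff 0.0 q6 -0.3
```

```bash
python3 -m creep '0 0 0 0 0 0;0 0 0 0 0 0;0 0 0 0 0 0;0 0 0 0 0 0' .1 25; python3 -c "from h import *;st()"
```

```text
time_s: 4.38
eef_pos: [470.6, 31.7, 22.7]
eef_rot: [-1.985, -2.435, 0.0]
contact_force: [-0.6, -0.4, -0.0]
finger_gap: 14.1
finger_force: 25.0
t 4.38 tcp [470.6  31.7  22.7] stand [-0.2 38. ] toolY [ 0.979  0.202 -0.   ] toolZ [-0.  0. -1.] F [-0.6 -0.4 -0. ] gap 14.1 ff 25.0 q6 -0.3
```

```bash
python3 -m creep '.016 -.078 0 0 0 0;.016 -.078 0 0 0 0;.015 -.073 0 0 0 0;0 0 0 0 0 0;0 0 0 0 0 0'; python3 -c "from h import *;st()"
```

```text
time_s: 5.0
eef_pos: [473.5, 17.4, 22.7]
eef_rot: [1.984, 2.435, -0.001]
contact_force: [-1.6, -2.2, 1.0]
finger_gap: 13.7
finger_force: 25.0
t 5.0 tcp [473.5  17.4  22.7] stand [-0.2 23.4] toolY [0.979 0.202 0.   ] toolZ [ 0.    -0.001 -1.   ] F [-1.6 -2.2  1. ] gap 13.7 ff 25.0 q6 -0.33
```

Moved 14.6 mm. I'll go on in small steps, watching the force.

```bash
python3 -m creep '.007 -.033 0 0 0 0;0 0 0 0 0 0;0 0 0 0 0 0'; python3 -c "from h import *;st()";  python3 -m creep '.005 -.024 0 0 0 0;0 0 0 0 0 0;0 0 0 0 0 0'; python3 -c "from h import *;st()"
```

```text
time_s: 5.38
eef_pos: [473.8, 16.1, 22.7]
eef_rot: [-1.985, -2.435, 0.0]
contact_force: [-1.3, 2.0, 1.3]
finger_gap: 14.0
finger_force: 25.0
t 5.38 tcp [473.8  16.1  22.7] stand [-0.2 22. ] toolY [ 0.979  0.202 -0.   ] toolZ [-0.  0. -1.] F [-1.3  2.   1.3] gap 14.0 ff 25.0 q6 -0.33
time_s: 5.75
eef_pos: [474.1, 14.6, 22.7]
eef_rot: [-1.985, -2.435, -0.0]
contact_force: [-0.9, 4.6, 1.6]
finger_gap: 13.9
finger_force: 25.0
t 5.75 tcp [474.1  14.6  22.7] stand [-0.2 20.6] toolY [ 0.979  0.202 -0.   ] toolZ [-0.  0. -1.] F [-0.9  4.6  1.6] gap 13.9 ff 25.0 q6 -0.33
```

```bash
python3 -m creep '.004 -.018 0 0 0 0;0 0 0 0 0 0;0 0 0 0 0 0'; python3 -c "from h import *;st()"
```

```text
time_s: 6.12
eef_pos: [474.4, 13.4, 22.7]
eef_rot: [1.985, 2.435, -0.0]
contact_force: [-1.9, 3.2, 3.0]
finger_gap: 14.0
finger_force: 25.0
t 6.12 tcp [474.4  13.4  22.7] stand [-0.1 19.3] toolY [0.979 0.202 0.   ] toolZ [ 0. -0. -1.] F [-1.9  3.2  3. ] gap 14.0 ff 25.0 q6 -0.34
```

```bash
python3 -m creep '.004 -.018 0 0 0 0;0 0 0 0 0 0;0 0 0 0 0 0'; python3 -c "from h import *;st()"
```

```text
time_s: 6.5
eef_pos: [474.6, 12.3, 22.7]
eef_rot: [1.985, 2.435, -0.0]
contact_force: [-1.4, 1.2, 2.1]
finger_gap: 14.2
finger_force: 25.0
t 6.5 tcp [474.6  12.3  22.7] stand [-0.1 18.2] toolY [ 0.979  0.202 -0.   ] toolZ [-0. -0. -1.] F [-1.4  1.2  2.1] gap 14.2 ff 25.0 q6 -0.34
```

```bash
python3 -m creep '.004 -.018 0 0 0 0;0 0 0 0 0 0;0 0 0 0 0 0'; python3 -c "from h import *;st()"
```

```text
time_s: 6.88
eef_pos: [474.7, 11.8, 22.7]
eef_rot: [-1.985, -2.435, -0.001]
contact_force: [-2.3, 7.0, 1.5]
finger_gap: 13.7
finger_force: 25.0
t 6.88 tcp [474.7  11.8  22.7] stand [-0.2 17.7] toolY [ 0.979  0.202 -0.   ] toolZ [-0.     0.001 -1.   ] F [-2.3  7.   1.5] gap 13.7 ff 25.0 q6 -0.34
```

```bash
python3 -m creep '.003 -.014 0 0 0 0;0 0 0 0 0 0;0 0 0 0 0 0'; python3 -c "from h import *;st()"
```

```text
time_s: 7.25
eef_pos: [474.7, 11.7, 22.7]
eef_rot: [-1.984, -2.434, -0.001]
contact_force: [-2.3, 12.1, 3.6]
finger_gap: 14.0
finger_force: 25.0
t 7.25 tcp [474.7  11.7  22.7] stand [-0.2 17.6] toolY [ 0.98   0.201 -0.   ] toolZ [-0.001  0.002 -1.   ] F [-2.3 12.1  3.6] gap 14.0 ff 25.0 q6 -0.34
```

```bash
python3 -m creep '-.01 .049 0 0 0 0;-.015 .074 0 0 0 0;-.015 .074 0 0 0 0;0 0 0 0 0 0;0 0 0 0 0 0'; python3 -c "from h import *;st()"
```

```text
time_s: 7.88
eef_pos: [472.6, 21.8, 22.7]
eef_rot: [1.985, 2.435, -0.001]
contact_force: [-2.0, -3.9, 1.9]
finger_gap: 13.7
finger_force: 25.0
t 7.88 tcp [472.6  21.8  22.7] stand [-0.2 27.9] toolY [ 0.979  0.202 -0.   ] toolZ [-0.    -0.001 -1.   ] F [-2.  -3.9  1.9] gap 13.7 ff 25.0 q6 -0.32
```

```bash
python3 -m creep '0 0 0 0 0 0;0 0 0 0 0 0;0 0 0 0 0 0;0 0 0 0 0 0;0 0 .6 0 0 0;0 0 .7 0 0 0;0 0 .7 0 0 0;0 0 0 0 0 0' .7 20; python3 - <<'E'
from h import *
st();g=cam("scene");np.save("g.npy",g,allow_pickle=True)
b=g["pixels"][225:305,262:402]
cv2.imwrite("pics/c3.png",cv2.convertScaleAbs(cv2.resize(b,None,fx=5.7,fy=5.7,interpolation=cv2.INTER_CUBIC),alpha=1.4))
E
```

```text
time_s: 8.88
eef_pos: [474.7, 22.2, 145.7]
eef_rot: [1.981, 2.431, 0.006]
contact_force: [-0.4, 0.0, -0.8]
finger_gap: 64.7
finger_force: 0.0
t 8.88 tcp [474.7  22.2 145.7] stand [ 1.9 27.9] toolY [0.979 0.202 0.007] toolZ [ 0.007 -0.001 -1.   ] F [-0.4  0.  -0.8] gap 64.7 ff 0.0 q6 -0.32
```

View pics/c3.png

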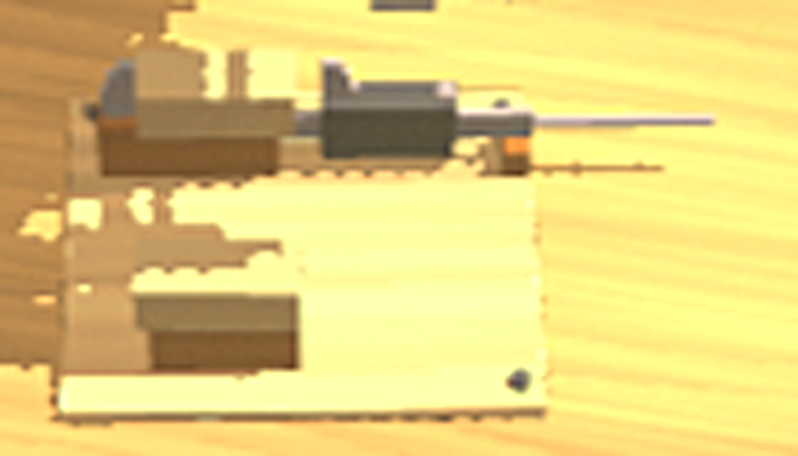

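The pedestal moved about 3.6 mm towards the fixed jaw (its left end went from 145 to 136), and the sliding jaw is now clear at (335,80). The pedestal's centre is at about y -41 in the stand frame. Next, grasp it.

```bash
python3 -m creep '.08 -.376 0 0 0 0;.08 -.376 0 0 0 0;.07 -.375 0 0 0 0;0 0 -.4 0 0 0;0 0 -.4 0 0 0;0 0 -.4 0 0 0;0 0 -.4 0 0 0;0 0 0 0 0 0'; python3 -c "from h import *;st()"
```

```text
time_s: 9.93
eef_pos: [484.2, -44.8, 44.2]
eef_rot: [-1.981, -2.431, 0.004]
contact_force: [0.2, -0.4, -0.4]
finger_gap: 64.1
finger_force: 0.0
t 9.93 tcp [484.2 -44.8  44.2] stand [ -2.2 -39.6] toolY [ 0.979  0.202 -0.006] toolZ [-0.006  0.002 -1.   ] F [ 0.2 -0.4 -0.4] gap 64.1 ff 0.0 q6 -0.45
```

```bash
python3 -m creep '0 0 -.17 0 0 0;0 0 0 0 0 0;0 0 0 0 0 0'; python3 -c "from h import *;st()"; python3 -m creep '0 0 0 0 0 0;0 0 0 0 0 0;0 0 0 0 0 0;0 0 0 0 0 0;0 0 0 0 0 0;0 0 0 0 0 0' .1 20;python3 -c "from h import *;st()"
```

```text
time_s: 10.3
eef_pos: [486.8, -45.4, 37.0]
eef_rot: [1.984, 2.435, 0.001]
contact_force: [-0.8, -0.1, 0.2]
finger_gap: 64.6
finger_force: 0.0
t 10.3 tcp [486.8 -45.4  37. ] stand [  0.2 -40.8] toolY [0.979 0.202 0.001] toolZ [ 0.001 -0.    -1.   ] F [-0.8 -0.1  0.2] gap 64.6 ff 0.0 q6 -0.45
time_s: 11.05
eef_pos: [486.5, -45.3, 36.5]
eef_rot: [1.985, 2.435, 0.0]
contact_force: [0.3, -0.6, 0.8]
finger_gap: 24.0
finger_force: 20.0
t 11.05 tcp [486.5 -45.3  36.5] stand [ -0.1 -40.6] toolY [0.979 0.202 0.   ] toolZ [ 0.  0. -1.] F [ 0.3 -0.6  0.8] gap 24.0 ff 20.0 q6 -0.45
```

```bash
python3 -m creep '0 0 .4 0 0 0;0 0 .6 0 0 0;0 0 .6 0 0 0;-.13 .634 0 0 0 0;-.13 .634 0 0 0 0;-.13 .634 0 0 0 0;-.13 .634 0 0 0 0;-.13 .634 0 0 0 0'; python3 -m creep '-.128 .634 0 0 0 0;0 0 0 0 0 0;0 0 -.6 0 0 0;0 0 -.6 0 0 0;0 0 0 0 0 0;0 0 0 0 0 0';python3 -c "from h import *;st()"
```

```text
time_s: 12.05
eef_pos: [447.1, 146.1, 132.5]
eef_rot: [1.985, 2.435, 0.0]
contact_force: [0.7, 0.2, -0.9]
finger_gap: 24.2
finger_force: 20.0
time_s: 12.8
eef_pos: [440.6, 182.6, 61.5]
eef_rot: [1.985, 2.434, 0.001]
contact_force: [-0.8, 0.1, -0.3]
finger_gap: 24.1
finger_force: 20.0
t 12.8 tcp [440.6 182.6  61.5] stand [  0.7 191.8] toolY [0.98  0.201 0.001] toolZ [ 0.001  0.    -1.   ] F [-0.8  0.1 -0.3] gap 24.1 ff 20.0 q6 0.03
```

Now I'll descend to the rod's height (TCP z about 16.5) and look through the wrist camera.

```bash
python3 -m creep '0 0 -.4 0 0 0;0 0 -.35 0 0 0;0 0 0 0 0 0;0 0 0 0 0 0';python3 - <<'E'
from h import *
st();g=cam("scene")
b=g["pixels"][170:280,320:470]
cv2.imwrite("pics/c4.png",cv2.convertScaleAbs(cv2.resize(b,None,fx=5.3,fy=5.3,interpolation=cv2.INTER_CUBIC),alpha=1.4))
E
```

```text
time_s: 13.3
eef_pos: [440.8, 183.1, 16.9]
eef_rot: [1.984, 2.434, 0.003]
contact_force: [0.8, -0.7, 0.0]
finger_gap: 23.8
finger_force: 20.0
t 13.3 tcp [440.8 183.1  16.9] stand [  1.  192.3] toolY [0.979 0.202 0.002] toolZ [ 0.002  0.001 -1.   ] F [ 0.8 -0.7  0. ] gap 23.8 ff 20.0 q6 0.03
```

View pics/c4.png

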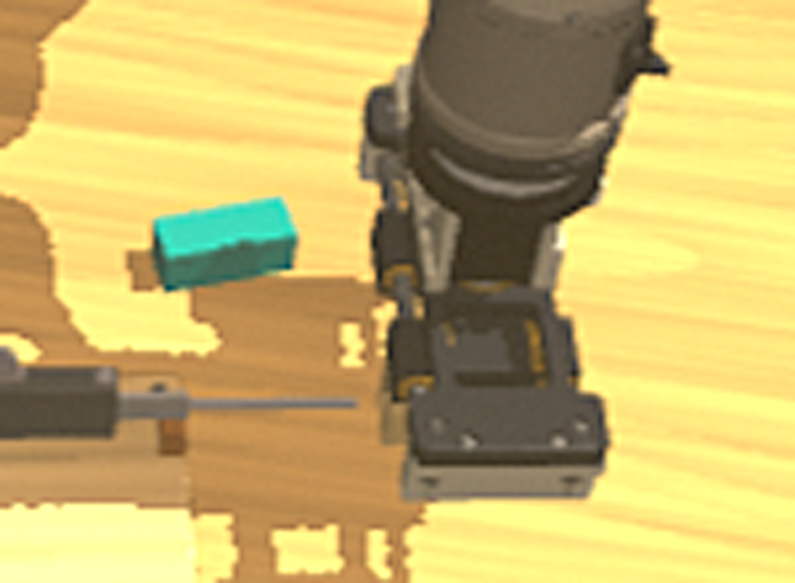

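The rod tip at (357,402) faces the pedestal's end near (385,410), about 10 mm away. Now I'll feel for the hole in small steps.

```bash
python3 -m creep '0 -.06 0 0 0 0;.012 -.06 0 0 0 0;0 0 0 0 0 0;0 0 0 0 0 0';python3 -c "from h import *;st()"; python3 -m creep '.007 -.033 0 0 0 0;.007 -.033 0 0 0 0;0 0 0 0 0 0;0 0 0 0 0 0';python3 -c "from h import *;st()"
```

```text
time_s: 13.85
eef_pos: [440.6, 175.7, 15.6]
eef_rot: [1.985, 2.435, 0.0]
contact_force: [-0.1, 0.3, -0.1]
finger_gap: 24.0
finger_force: 20.0
t 13.85 tcp [440.6 175.7  15.6] stand [ -0.8 185.1] toolY [0.979 0.201 0.   ] toolZ [ 0.  0. -1.] F [-0.1  0.3 -0.1] gap 24.0 ff 20.0 q6 0.01
time_s: 14.35
eef_pos: [441.4, 171.7, 15.5]
eef_rot: [1.985, 2.435, 0.0]
contact_force: [0.7, -0.4, -0.1]
finger_gap: 24.1
finger_force: 20.0
t 14.35 tcp [441.4 171.7  15.5] stand [ -0.8 181.1] toolY [0.979 0.202 0.   ] toolZ [ 0.  0. -1.] F [ 0.7 -0.4 -0.1] gap 24.1 ff 20.0 q6 0.01
```

```bash
python3 -m creep '.007 -.033 0 0 0 0;.007 -.033 0 0 0 0;0 0 0 0 0 0;0 0 0 0 0 0';python3 -c "from h import *;st()"
```

```text
time_s: 14.85
eef_pos: [442.2, 167.8, 15.5]
eef_rot: [1.985, 2.435, 0.0]
contact_force: [-0.1, -0.5, 0.4]
finger_gap: 23.9
finger_force: 20.0
t 14.85 tcp [442.2 167.8  15.5] stand [ -0.8 177. ] toolY [0.979 0.202 0.   ] toolZ [ 0.  0. -1.] F [-0.1 -0.5  0.4] gap 23.9 ff 20.0 q6 -0.0
```

No force 5 mm past the expected contact, so this end is probably the hole. I'll continue.

```bash
python3 -m creep '.007 -.033 .01 0 0 0;.007 -.033 0 0 0 0;0 0 0 0 0 0;0 0 0 0 0 0';python3 -c "from h import *;st()"; python3 -m creep '.007 -.033 0 0 0 0;.007 -.033 0 0 0 0;0 0 0 0 0 0;0 0 0 0 0 0';python3 -c "from h import *;st()"
```

```text
time_s: 15.35
eef_pos: [443.0, 163.8, 16.1]
eef_rot: [1.985, 2.435, 0.0]
contact_force: [0.8, 0.8, 0.1]
finger_gap: 24.2
finger_force: 20.0
t 15.35 tcp [443.  163.8  16.1] stand [ -0.7 173. ] toolY [0.979 0.202 0.   ] toolZ [ 0.  0. -1.] F [0.8 0.8 0.1] gap 24.2 ff 20.0 q6 -0.01
time_s: 15.85
eef_pos: [443.9, 159.8, 16.1]
eef_rot: [1.985, 2.435, 0.0]
contact_force: [0.4, 0.5, 0.2]
finger_gap: 23.6
finger_force: 20.0
t 15.85 tcp [443.9 159.8  16.1] stand [ -0.7 168.9] toolY [0.979 0.202 0.   ] toolZ [ 0.  0. -1.] F [0.4 0.5 0.2] gap 23.6 ff 20.0 q6 -0.02
```

```bash
python3 -m creep '.005 -.025 0 0 0 0;.005 -.025 0 0 0 0;0 0 0 0 0 0;0 0 0 0 0 0';python3 - <<'E'
from h import *
st();g=cam("scene")
b=g["pixels"][170:280,320:470]
cv2.imwrite("pics/c5.png",cv2.convertScaleAbs(cv2.resize(b,None,fx=5.3,fy=5.3,interpolation=cv2.INTER_CUBIC),alpha=1.4))
E
```

```text
time_s: 16.35
eef_pos: [444.5, 156.9, 16.1]
eef_rot: [1.985, 2.435, 0.0]
contact_force: [0.3, 0.8, -0.8]
finger_gap: 23.7
finger_force: 20.0
t 16.35 tcp [444.5 156.9  16.1] stand [ -0.7 165.9] toolY [0.979 0.202 0.   ] toolZ [ 0.  0. -1.] F [ 0.3  0.8 -0.8] gap 23.7 ff 20.0 q6 -0.03
```

View pics/c5.png

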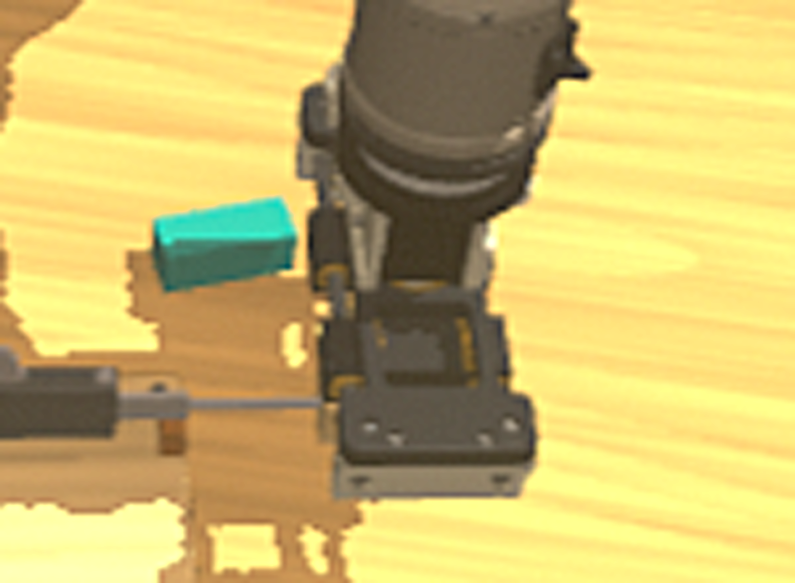

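The carriage hasn't moved (right end still at column 115). The visible rod now ends near column 320 instead of 357, so it is about 16 mm into the hole without force. I'll go 2 mm further to confirm.

```bash
python3 -m creep '.003 -.016 0 0 0 0;.003 -.016 0 0 0 0;0 0 0 0 0 0;0 0 0 0 0 0';python3 -c "from h import *;st()"
```

```text
time_s: 16.9
eef_pos: [444.8, 154.9, 16.1]
eef_rot: [1.985, 2.435, 0.0]
contact_force: [-0.3, -0.1, 0.2]
finger_gap: 24.0
finger_force: 20.0
t 16.9 tcp [444.8 154.9  16.1] stand [ -0.8 163.9] toolY [0.979 0.202 0.   ] toolZ [ 0.  0. -1.] F [-0.3 -0.1  0.2] gap 24.0 ff 20.0 q6 -0.03
```

```bash
python3 -m creep '.003 -.016 0 0 0 0;.004 -.02 0 0 0 0;0 0 0 0 0 0;0 0 0 0 0 0';python3 -c "from h import *;st()"
```

```text
time_s: 17.4
eef_pos: [445.3, 152.8, 16.1]
eef_rot: [1.985, 2.435, 0.0]
contact_force: [0.7, 0.1, -0.2]
finger_gap: 23.8
finger_force: 20.0
t 17.4 tcp [445.3 152.8  16.1] stand [ -0.7 161.7] toolY [0.979 0.202 0.   ] toolZ [ 0.  0. -1.] F [ 0.7  0.1 -0.2] gap 23.8 ff 20.0 q6 -0.04
```

```bash
python3 -m creep '.003 -.016 0 0 0 0;.003 -.016 0 0 0 0;0 0 0 0 0 0;0 0 0 0 0 0';python3 -c "from h import *;st()"
```

```text
time_s: 17.9
eef_pos: [445.6, 151.0, 16.2]
eef_rot: [-1.985, -2.435, -0.0]
contact_force: [-0.8, 3.5, 0.4]
finger_gap: 24.0
finger_force: 20.0
t 17.9 tcp [445.6 151.   16.2] stand [ -0.8 159.9] toolY [0.979 0.202 0.   ] toolZ [ 0.  0. -1.] F [-0.8  3.5  0.4] gap 24.0 ff 20.0 q6 -0.04
```

I felt the bottom of the hole (3.5 N, about 20 mm in). Now I'll withdraw and lift, then yaw +90° and pitch so the hole faces up.

```bash
python3 -m creep '-.04 .196 0 0 0 0;-.06 .294 0 0 0 0;-.06 .294 0 0 0 0;0 0 0 0 0 0;0 0 .6 0 0 0;0 0 .8 0 0 0;0 0 .8 0 0 0;0 0 .8 0 0 0' - 30;python3 -m creep '.3 0 .3 0 0 .9;.3 0 .3 0 0 .9;.3 0 .2 0 0 .9;.3 0 0 0 0 .9;.3 0 0 0 0 .9;.3 0 0 0 0 .9;0 0 0 0 0 .9;0 0 0 0 0 .9';python3 -m creep '0 0 0 0 0 .9;0 0 0 0 0 .9;0 0 0 0 0 0;0 0 0 0 0 0';python3 -c "from h import *;st();print(telemetry.observe()['q'])"
```

```text
time_s: 18.9
eef_pos: [435.9, 197.2, 197.7]
eef_rot: [1.985, 2.434, -0.001]
contact_force: [0.3, -0.6, 0.2]
finger_gap: 23.6
finger_force: 30.0
time_s: 19.9
eef_pos: [544.1, 197.0, 243.6]
eef_rot: [-0.167, -3.136, 0.001]
contact_force: [1.3, 0.1, -0.1]
finger_gap: 23.9
finger_force: 30.0
time_s: 20.4
eef_pos: [544.0, 197.5, 244.0]
eef_rot: [0.313, -3.126, 0.0]
contact_force: [0.2, 0.2, -0.2]
finger_gap: 23.7
finger_force: 30.0
t 20.4 tcp [544.  197.5 244. ] stand [105.  185.8] toolY [-0.198  0.98  -0.   ] toolZ [-0. -0. -1.] F [ 0.2  0.2 -0.2] gap 23.7 ff 30.0 q6 -1.55
[ 2.15974991e-01  4.29936478e-01  1.34071486e+00 -1.35843708e-04
  1.37123711e+00 -1.55452779e+00]
```

```bash
python3 -m creep '.3 .06 .45 .18 -.88 0;.3 .06 .45 .18 -.88 0;.3 .06 .45 .18 -.88 0;.3 .06 .45 .18 -.88 0;.3 .06 .45 .18 -.88 0;0 0 0 0 0 0';python3 -c "from h import *;st();print(np.round(telemetry.observe()['q'],2))"
```

```text
time_s: 21.15
eef_pos: [633.2, 215.7, 379.6]
eef_rot: [-0.237, 2.348, 0.098]
contact_force: [0.2, 0.3, -1.0]
finger_gap: 23.6
finger_force: 30.0
t 21.15 tcp [633.2 215.7 379.6] stand [195.9 185.7] toolY [-0.2   0.98  0.  ] toolZ [ 0.692  0.142 -0.708] F [ 0.2  0.3 -1. ] gap 23.6 ff 30.0 q6 -1.54
[ 0.22  0.15  1.61 -0.02  0.59 -1.54]
```

```bash
python3 -m creep '.2 .04 .8 0 0 0;.2 .04 .8 .09 -.44 0;.2 .04 .8 .09 -.44 0;.2 .04 .8 .09 -.44 0;.2 .04 .6 .09 -.44 0;.2 .04 .5 .09 -.44 0;0 0 0 0 0 0';python3 -c "from h import *;st();print(np.round(telemetry.observe()['q'],2))"
```

```text
time_s: 22.02
eef_pos: [706.2, 230.2, 636.8]
eef_rot: [-0.199, 1.961, 0.132]
contact_force: [0.4, 0.1, -0.9]
finger_gap: 23.6
finger_force: 30.0
t 22.02 tcp [706.2 230.2 636.8] stand [270.4 185.3] toolY [-0.2   0.98 -0.  ] toolZ [ 0.903  0.185 -0.387] F [ 0.4  0.1 -0.9] gap 23.6 ff 30.0 q6 -1.54
[ 0.22  0.13  1.23 -0.03  0.61 -1.54]
```

```bash
python3 -m creep '0 0 .5 .09 -.44 0;0 0 .5 .09 -.44 0;0 0 .5 .09 -.44 0;0 0 .4 .09 -.44 0;0 0 0 .09 -.44 0;0 0 0 0 0 0;0 0 0 0 0 0;0 0 0 0 0 0';python3 - <<'E'
from h import *
st();print(np.round(telemetry.observe()['q'],2))
g=cam("top");m=R.from_rotvec(telemetry.observe()["eef_rot"]).as_matrix()
W=np.array(telemetry.observe()["eef_pos"])-15.5*m[:,2]+[0,0,30]
c=R.from_rotvec(np.ravel(g["rotation"])).as_matrix().T@(W-g["eye"]);u=int(g["fx"]*c[0]/c[2]+g["cx"]);v=int(g["fy"]*c[1]/c[2]+g["cy"]);print(u,v)
b=g["pixels"][max(v-60,0):v+60,max(u-80,0):u+80]
cv2.imwrite("pics/c6.png",cv2.convertScaleAbs(cv2.resize(b,None,fx=5,fy=5,interpolation=cv2.INTER_CUBIC),alpha=1.4))
E
```

```text
time_s: 23.02
eef_pos: [707.3, 232.0, 764.9]
eef_rot: [-0.161, 1.599, 0.153]
contact_force: [-0.2, -0.5, 0.4]
finger_gap: 23.7
finger_force: 30.0
t 23.02 tcp [707.3 232.  764.9] stand [271.8 186.8] toolY [-0.198  0.98  -0.001] toolZ [ 0.98   0.198 -0.034] F [-0.2 -0.5  0.4] gap 23.7 ff 30.0 q6 -1.48
[ 0.23  0.09  1.23 -0.09  0.28 -1.48]
40 -66
```

View pics/c6.png

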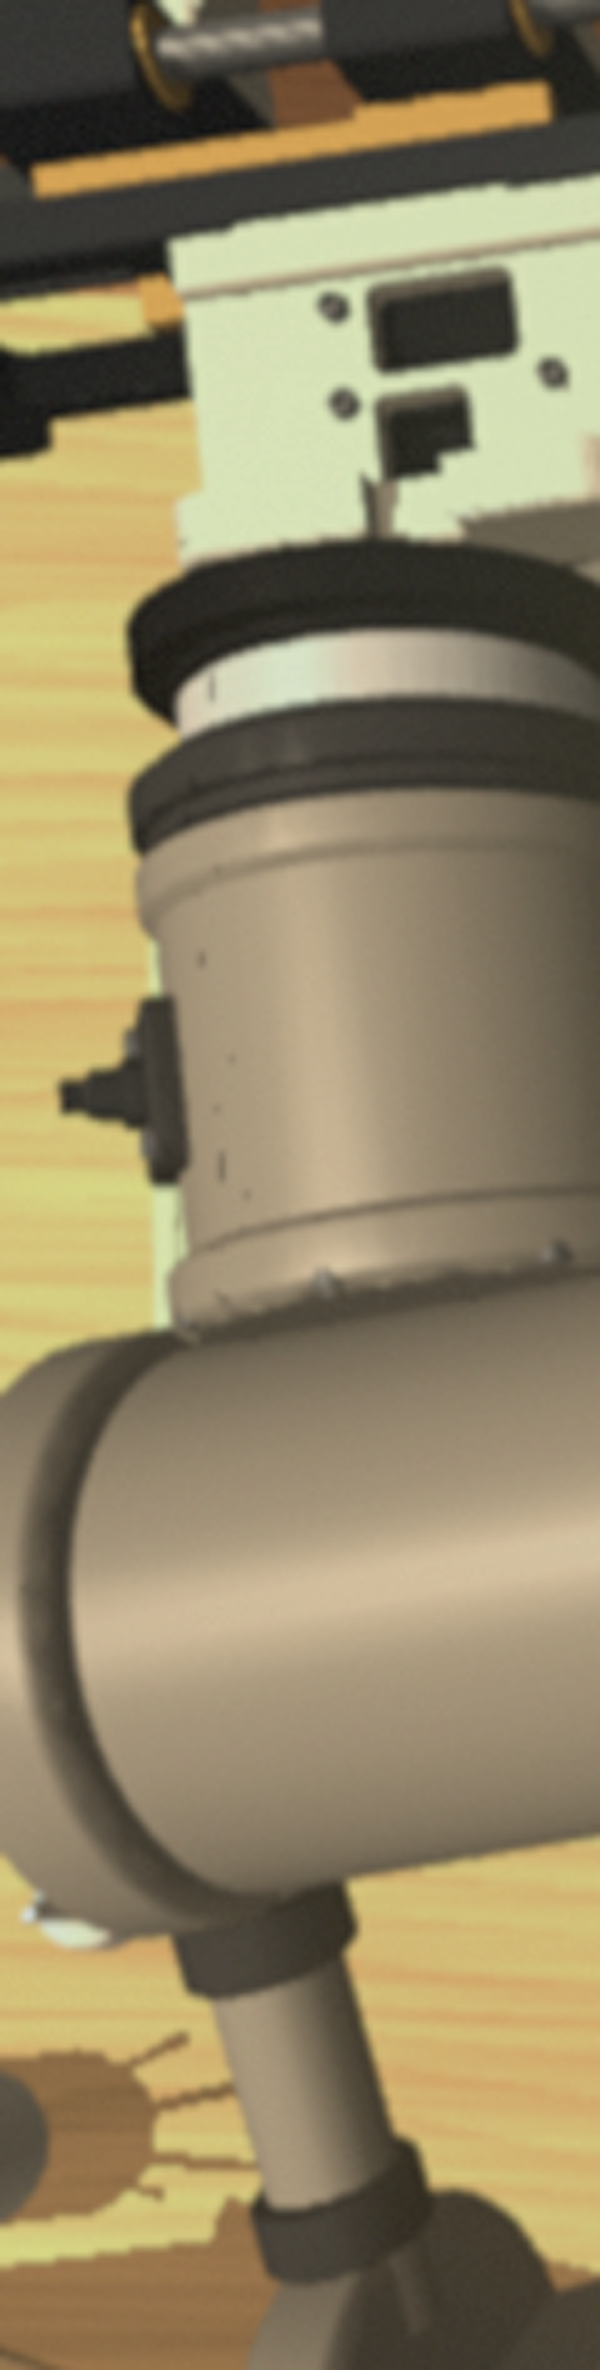

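The crop missed the pedestal, which is beyond the top picture's edge. It shows only the gripper and wrist, with the fingers at the top, around (330,60). I'll back off q5's limit slightly and check with the scene camera.

```bash
python3 -m creep '0 0 0 -.08 .4 0;0 0 0 0 0 0;0 0 0 0 0 0;0 0 0 0 0 0;0 0 0 0 0 0;0 0 0 0 0 0';python3 - <<'E'
from h import *
st();s=telemetry.observe();print(np.round(s['q'],2),np.abs(s['dq']).max())
g=cam("scene");m=R.from_rotvec(s["eef_rot"]).as_matrix()
W=np.array(s["eef_pos"])-15.5*m[:,2]
c=R.from_rotvec(np.ravel(g["rotation"])).as_matrix().T@(W-g["eye"]);u=int(g["fx"]*c[0]/c[2]+g["cx"]);v=int(g["fy"]*c[1]/c[2]+g["cy"]);print(u,v)
b=g["pixels"][max(v-70,0):max(v,0)+70,max(u-90,0):u+90]
cv2.imwrite("pics/c7.png",cv2.convertScaleAbs(cv2.resize(b,(720,560) if b.shape[:2]==(140,180) else None,fx=3,fy=3,interpolation=cv2.INTER_CUBIC),alpha=1.4));print(b.shape)
E
```

```text
time_s: 23.82
eef_pos: [707.0, 232.0, 765.7]
eef_rot: [-0.168, 1.668, 0.149]
contact_force: [-0.1, 0.1, -0.3]
finger_gap: 24.1
finger_force: 30.0
t 23.82 tcp [707.  232.  765.7] stand [271.6 186.9] toolY [-0.198  0.98  -0.001] toolZ [ 0.975  0.197 -0.103] F [-0.1  0.1 -0.3] gap 24.1 ff 30.0 q6 -1.51
[ 0.23  0.1   1.16 -0.07  0.41 -1.51] 0.0037635774692116016
544 -45
(70, 180, 3)
```

The pedestal is off the scene camera's view, so I can't check it by eye. The readings settle it: gap 24.1 mm and grip 30 N mean it is held, and it is 6° off vertical and still. The end that took the rod faced -y; yaw +90° turned it outward and the pitch turned it up.

```bash
python3 -c "from plant import finish_job;print(finish_job())"
```

```text
the job is handed in; nothing more can be done
None
```

I closed the caliper on the pedestal and backed it off to about 70 mm, then felt the rod to the bottom of the hole (about 20 mm) in the first end tried; the job is handed in with the pedestal held still, hole up, about 6° off vertical and 0.77 m above the bench, the final pose worked out from arm and gripper readings because it was outside the camera views.

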